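Put the piled-up sink things back in the drawer

TASK

While the drawer under the sink was being wiped, its things were piled up on the cupboard floor. Take the pile apart from the top down, one thing at a time, and set each straight into its own tray in the open drawer: the sink plug in the small round recess (green tray), the brush bristles down in the narrow oblong one (pink), the polish tin in the large round one (orange) and the soap in the wide oblong one (blue), each flat on the bottom of its recess. Keep everything upright, set things down rather than dropping them, and leave the spray bottle and the pipe offcut standing where they are.

Things in the scene. Friction and masses are not known exactly. Their poses are not given: they have to be found in the camera images.
- plug: stainless steel sink plug, top of the pile: a disc 42 mm across and 12 mm thick (dark rubber below), a stem, and above it a round knob 18 mm across from 18 to 34 mm height, by which it is gripped. Origin: centre of its underside, z up. About 0.09 kg
- brush: yellow nylon scrubbing brush, second from the top, bristles down: flat back 108 x 40 mm with round ends, its sides upright between 22 and 38 mm height, pale bristles (96 x 30 mm) below it. Origin: centre of the bristle ends (its underside), x along its length, y across, z up; the two ends are alike. About 0.1 kg
- tin: flat round red tin of floor polish with a cream disc on its lid, third from the top: 66 mm across, 30 mm high. Origin: centre of its underside, z up. About 0.13 kg
- soap: cut block of cream-brown bar soap, bottom of the pile, standing on the cupboard floor: 106 mm long (x), 60 mm wide (y), 48 mm high. Origin: centre of its underside, z up. About 0.3 kg
- tray_green: green square tray for the plug, 130 x 130 x 14 mm, fixed in the drawer. Origin: centre of its underside; z up, x along the drawer, away from the robot. In its middle a round recess 62 mm across, 8 mm deep (its floor 6 mm above the origin). The four trays fill the pulled-out part of the drawer two by two, 134 mm apart, any tray in any corner
- tray_pink: pink square tray for the brush, 130 x 130 x 14 mm, fixed in the drawer. Origin: centre of its underside; z up, x along the drawer, away from the robot. In its middle a narrow oblong recess, 120 mm along x by 60 mm along y, 8 mm deep (its floor 6 mm above the origin). The pale drawer is fixed half open; its walls stand 8 mm outside the trays, 60 mm above the cupboard floor
- tray_orange: orange square tray for the tin, 130 x 130 x 14 mm, fixed in the drawer. Origin: centre of its underside; z up, x along the drawer, away from the robot. In its middle a round recess 86 mm across, 8 mm deep (its floor 6 mm above the origin): hold the tin more than 8 mm above its underside, or the fingers meet the rim
- tray_blue: blue square tray for the soap, 130 x 130 x 14 mm, fixed in the drawer. Origin: centre of its underside; z up, x along the drawer, away from the robot. In its middle a wide oblong recess, 120 mm along x by 80 mm along y, 8 mm deep (its floor 6 mm above the origin). Beyond the farther trays the drawer runs into its grey shell, 85 mm high, from 18 mm past the tray edges
- bottle: green spray bottle with white head and red trigger, 68 mm across, 192 mm tall, standing off to one side; to be left alone. Origin: centre of its underside
- pipe: white PVC pipe offcut, 55 mm across, 90 mm tall, standing on end off to the other side; to be left alone. Origin: centre of its underside
Things that resemble listed ones, but are neither listed nor needed, are in the scene too. Of the things that look like the tin, the middle-sized one is meant.

How it is judged:
By the outcome, as a careful person would: the job done as asked, in the order asked, and still so for the second after the job is handed in, with the robot touching nothing.
It also fails if it takes over 128 s, if anything falls off the work surface, if the arm or the gripper's body presses on something with over 40 N, if the wrist force passes 120 N, or if a joint passes its speed limit or range.

ROBOT

A 6-joint arm with a two-finger parallel gripper is mounted at the origin on the work surface. World frame = base frame: x ahead of the robot, y to its left, z up, the work surface at z = 0. Lengths are in m, angles in rad, forces in N, time in s.
With the tool pointing down it reaches from about 0.3 to 0.75 m from the base axis. Payload 8.5 kg.
Tool frame: the origin (TCP) lies at the very end of the fingers, on their centre line; the grasp point (between the pads) lies 19 mm behind it; z points along the fingers, y is the line along which they close (so a half turn about z gives the same grasp; the last joint's range is limited). The gripper opens to 88 mm and grips with 3 to 60 N. Pads are 18 mm wide; open, the fingers measure 123 mm over their backs; the gripper's body (75 mm by 187 mm) begins 45 mm behind the grasp point.
Start: joints at [-1.458, 0.381, 1.297, -0, 1.464, -0.215], TCP at [0.177, -0.521, 0.239] pointing down, gripper open.
Joint ranges: [-3.11, 3.11], [-0.89, 2.33], [0.22, 2.48], [-1.42, 4.56], [0.17, 2.85], [-2.88, 2.88]. Speed limits (rad/s): [2.39, 2.39, 3.14, 3.14, 3.14, 3.14].

INTERFACE

Orientations are given as a rotation vector (axis times angle).
In Python, from cell import r gives the robot as it stands.
- The arm moves only by the tool drive_tool, never from a script. Its argument "steps" is a list that holds one entry, the list of rows, each a list of 7 numbers: the turn, a rotation vector about the tool's x, y, z in degrees, then the shift along the tool's x, y, z in cm, then the opening, from -1 (shut) to 1 (fully open). A call has 1 to 8 rows; each row is the pose to reach, as a shift and turn from the pose commanded when the call began, along the tool's axes at that moment; what a row does not reach only later rows make up. A row lasts 1/8 s, in which the tool goes at most 62.5 mm and 10.7 degrees, less where a joint would pass 70% of its speed; a pose out of reach is approached as far as the arm can. A call with a gripper value outside its range is refused whole. The fingers move at their own pace and stop on an object; the grip force is fixed at half the most. Time passes only in rows, so rows that repeat a pose let the fingers close. It gives the time, the measured TCP pose, the force, the opening and the grip force at its end, in the units of the state.
- r.read_state(): the state, without advancing time (a new reading comes with each control period).
- r.capture(name): name is "scene" or "top" or "wrist"; returns (picture, depth): 420x560x3 uint8, red, green, blue; 420x560 float32, m along the optical axis (not along the pixel's ray), 0 where there is no reading.
- r.get_calibration(name): a dict with "vertical_fov" (degrees; the focal length in pixels is half the picture's height over the tangent of half this angle, whatever the lens; pixels are square), "cx", "cy" (the principal point, pixels), "R" (3x3) and "t" (3): a world point X has camera coordinates R X + t; the wrist camera has in their place "tool_from_camera" (4x4, takes a point from camera to tool coordinates, whose origin is the TCP and whose axes are the flange's). Camera axes: x right, y down, z forward; pixel columns grow to the right and rows downward; lengths in m; the calibration is good to about 2 mm. The wrist camera is an equidistant fisheye: a pixel r from the principal point sees the ray r / f radians off the axis. A picture is of the moment at which its call begins: read the wrist's pose just before it. get_calibration takes no time and is no camera call.
- r.job_done(): hands the job in; it is judged then, once.
The state is a dict: "time_s": time; "q": joint angles; "joint_velocities": joint speeds; "effort": joint torques, N m; "tcp_pos": TCP position; "tool_rot": TCP orientation; "force": force on the tool from outside, world axes, zero at the start; "wrist_torque": the same for the moment, N m; "grip_width": opening from 0.0 (shut) to 1.0 (fully open); "grip_force": force on a finger pad.
Only numpy, scipy, OpenCV 4.12 (cv2) and the standard library are available. Lean on these libraries where they do the work, as an engineer would, in place of code of your own. Each camera call takes 0.05 s, during which the arm holds its last target. There are 200 camera calls.

## Working session

There is one attempt and no reset: what is moved stays moved. The work goes in short steps, Python scripts to look and compute and a tool call to move; the robot and the scene stay as the last step left them, time stands still between calls to the robot, and variables do not carry over. Pictures are saved under pics/ and viewed, at most 14 in all, crops included, and the job is handed in when it is done.

Besides the shell and the picture viewer there is one more tool, called after ">>>" as name([rows], argument=value, ...), one row to a line, values as JSON. drive_tool: Moves the arm, as the interface text tells. Its arguments: {"type":"object","properties":{"steps":{"type":"array"}},"required":["steps"]}

```bash
mkdir -p pics; cat > h.py <<'E'
import numpy as np, cv2
from scipy.spatial.transform import Rotation as Ro
from cell import r
def cap(n,f=None):
    s=r.read_state(); p,d=r.capture(n)
    if f: cv2.imwrite(f'pics/{f}.png',p[:,:,::-1])
    return p,d,s
def cloud(d,n):
    c=r.get_calibration(n); f=210/np.tan(np.radians(c['vertical_fov'])/2)
    v,u=np.mgrid[:420,:560]
    X=np.stack([(u-c['cx'])/f*d,(v-c['cy'])/f*d,d],-1)
    R=np.array(c['R']);t=np.array(c['t'])
    W=(X-t)@R; W[d==0]=np.nan
    return W
E
python3 - <<'E'
from h import *
for n in('scene','top'):
    p,d,s=cap(n,n); np.savez(n,p=p,d=d); c=r.get_calibration(n); print(n,c['vertical_fov'],c['cx'],c['cy'],-np.array(c['R']).T@c['t'])
print(s); print(r.get_calibration('wrist'))
E
```

```text
scene 48.43791831163915 274.81831272797814 205.76889218359125 [1.22923132 0.49149882 1.11288215]
top 52.69717598309584 279.12193018434147 205.45491077371278 [ 0.23827981 -0.01645214  1.42082208]
{'time_s': 0.05, 'q': array([-1.45831421e+00,  3.81181745e-01,  1.29823288e+00, -4.59502439e-05,
        1.46359174e+00, -2.15297620e-01]), 'joint_velocities': array([-0.00218079,  0.00062857, -0.00201634, -0.00117904,  0.00180976,
       -0.00146535]), 'effort': array([ 3.83461811e-03, -4.39127076e+01, -2.25210106e+01,  7.16039236e-02,
        3.41486558e-02, -7.13211148e-05]), 'tcp_pos': array([ 0.17702442, -0.52044292,  0.23815482]), 'tool_rot': array([-3.09809908e+00, -5.12350312e-01, -4.24260853e-05]), 'force': array([ 0.4506662 ,  0.26858694, -0.46550859]), 'wrist_torque': array([ 0.02734383, -0.01998063, -0.0020696 ]), 'grip_force': 0.0, 'grip_width': 1.001364590802453}
{'vertical_fov': 65.70646984690485, 'cx': 282.0486080505546, 'cy': 214.7617684233532, 'tool_from_camera': array([[ 4.50038323e-04, -9.61253174e-01, -2.75666707e-01,
         6.94848224e-02],
       [ 9.99999792e-01,  5.60019045e-04, -3.20248520e-04,
         2.03666887e-04],
       [ 4.62218512e-04, -2.75666505e-01,  9.61253226e-01,
        -1.46252677e-01],
       [ 0.00000000e+00,  0.00000000e+00,  0.00000000e+00,
         1.00000000e+00]])}
```

View pics/scene.png

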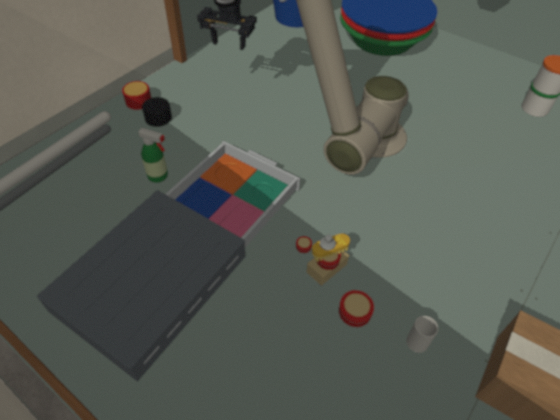

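View pics/top.png

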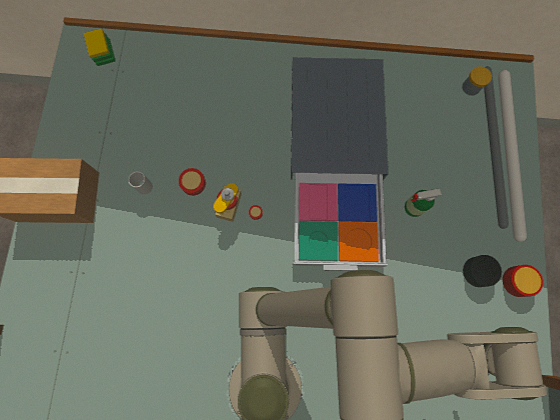

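The scene view shows the pile at about (330,255): plug on the yellow brush, then a red tin on the soap. The bottle is at (153,160) and the pipe at (423,333). In the top view the pile is at (227,202) and the trays are pink (318,202), blue (357,202), green (318,242) and orange (357,242).

Tin candidates in the top view are the large one at (192,181), the small one at (256,212), the red jar at (523,280) and the one in the pile. The pile's tin is middle-sized and third from the top, so it fits. I'll measure and enlarge to confirm.

```bash
python3 - <<'E'
from h import *
T=np.load('top.npz');S=np.load('scene.npz')
a=cv2.resize(T['p'][160:240,170:290],None,fx=5,fy=5,interpolation=cv2.INTER_CUBIC)[:, :400] if 0 else cv2.resize(T['p'][160:240,170:280],(400,291),interpolation=cv2.INTER_CUBIC)
b=cv2.resize(S['p'][220:330,280:390],(400,400),interpolation=cv2.INTER_CUBIC)
im=np.zeros((400,800,3),np.uint8);im[:291,:400]=a;im[:,400:]=b
cv2.imwrite('pics/crop1.png',im[:,:,::-1])
W=cloud(T['d'],'top');hsv=cv2.cvtColor(T['p'],cv2.COLOR_RGB2HSV)
def comp(name,m,box):
    k=np.zeros(m.shape,bool);u0,u1,v0,v1=box;k[v0:v1,u0:u1]=True
    m=(m&k).astype(np.uint8);n,l,st,c=cv2.connectedComponentsWithStats(m)
    for i in range(1,n):
        if st[i,4]>25:
            P=W[l==i];P=P[~np.isnan(P[:,0])];ex=(np.percentile(P,99,axis=0)+np.percentile(P,1,axis=0))/2
            rc=cv2.minAreaRect(P[:,:2].astype(np.float32))
            print(name,c[i].round(),st[i,4],'med',np.median(P,0).round(4),'mid',ex.round(4),'size',(np.percentile(P,99,axis=0)-np.percentile(P,1,axis=0)).round(3),np.round(rc[2]))
H,s,V=[hsv[...,i].astype(int) for i in range(3)]
tr=(292,386,178,266)
for n,u,v in(('pink',318,202),('blue',357,202),('green',318,242),('orange',357,242)):
    comp(n,(abs(H-H[v,u])<8)&(s>90),tr)
comp('yellow',(H>20)&(H<32)&(s>150),(205,250,175,225))
comp('red',((H<8)|(H>172))&(s>130),(170,280,160,230))
Z=W[...,2]
for h in(.025,.06,.1,.12,.14): comp(f'z>{h}',Z>h,(120,275,165,230))
comp('bottle',Z>.05,(395,450,180,225))
print(np.nanmedian(Z[190:225,265:285]), np.nanmedian(Z[195:210,310:325]))
E
```

```text
pink [318. 202.] 1462 med [ 0.6076 -0.1224  0.0239] mid [ 0.6078 -0.1221  0.0232] size [0.131 0.13  0.02 ] 4.0
blue [357. 202.] 1450 med [ 0.6173 -0.2551  0.0214] mid [ 0.6181 -0.2543  0.0221] size [0.131 0.128 0.02 ] 3.0
green [318. 240.] 1512 med [ 0.474  -0.1312  0.026 ] mid [ 0.4747 -0.1311  0.0241] size [0.128 0.128 0.019] 4.0
orange [358. 241.] 1547 med [ 0.4841 -0.2657  0.0245] mid [ 0.4844 -0.2649  0.0232] size [0.131 0.131 0.02 ] 4.0
yellow [233. 188.] 79 med [0.6062 0.1573 0.1161] mid [0.6143 0.1687 0.0627] size [0.07  0.049 0.123] 43.0
yellow [221. 205.] 187 med [0.546  0.1914 0.1165] mid [0.5497 0.1953 0.0631] size [0.056 0.07  0.125] 74.0
red [192. 182.] 273 med [0.6247 0.3061 0.04  ] mid [0.6405 0.3138 0.024 ] size [0.088 0.088 0.047] 73.0
red [232. 204.] 52 med [0.5598 0.1577 0.0779] mid [0.5637 0.1625 0.0782] size [0.045 0.027 0.044] 58.0
red [255. 212.] 67 med [0.5479 0.0858 0.0225] mid [0.5545 0.0868 0.0145] size [0.045 0.043 0.026] 81.0
z>0.025 [192. 181.] 528 med [0.6373 0.3115 0.0412] mid [0.6392 0.3119 0.0388] size [0.084 0.082 0.02 ] 36.0
z>0.025 [139. 182.] 28
[... 182 characters left out ...]
0.123] 79.0
z>0.06 [138. 180.] 165 med [0.6132 0.4791 0.081 ] mid [0.6121 0.4783 0.0781] size [0.053 0.054 0.035] 29.0
z>0.06 [226. 198.] 490 med [0.567  0.1743 0.1167] mid [0.5697 0.1781 0.1107] size [0.094 0.066 0.084] 78.0
z>0.1 [226. 198.] 407 med [0.567  0.1758 0.1179] mid [0.5698 0.1778 0.1283] size [0.094 0.066 0.049] 62.0
z>0.12 [228. 194.] 130 med [0.5772 0.1706 0.1288] mid [0.5801 0.1722 0.1372] size [0.04  0.036 0.033] 48.0
z>0.14 [227. 192.] 27 med [0.5786 0.1712 0.1499] mid [0.5791 0.1725 0.1492] size [0.014 0.016 0.014] 80.0
bottle [423. 200.] 545 med [ 0.6087 -0.4411  0.135 ] mid [ 0.6192 -0.4408  0.1255] size [0.06  0.079 0.142] 48.0
0.0006134480641954475 0.018608223137990317
```

View pics/crop1.png

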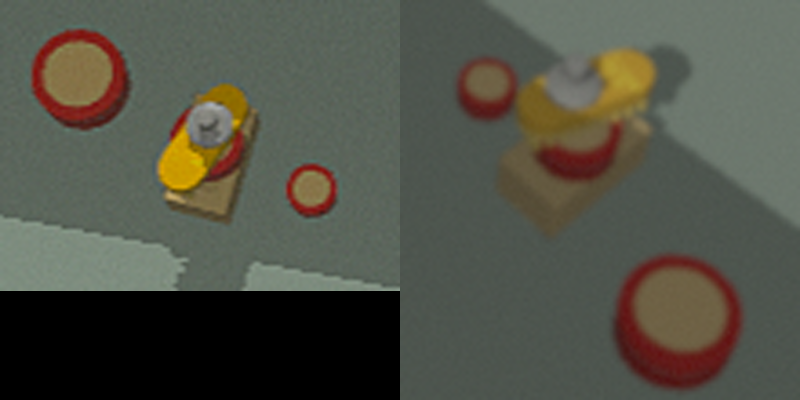

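The crop confirms it. The tin directly under the brush sits on the soap and is middle-sized, at about (208,140) in the top half and (578,150) in the scene half. The larger tin at (80,78) and the smaller at (311,190) stand alone. I'll start moving, first to a view above the trays.

```bash
cat >> h.py <<'E'
def wcloud(d,s):
    c=r.get_calibration('wrist'); f=210/np.tan(np.radians(c['vertical_fov'])/2)
    v,u=np.mgrid[:420,:560]; x=u-c['cx'];y=v-c['cy'];q=np.hypot(x,y)+1e-9;th=q/f
    D=np.stack([np.tan(th)*x/q,np.tan(th)*y/q,np.ones_like(q)],-1)
    T=np.array(c['tool_from_camera']);Rt=Ro.from_rotvec(s['tool_rot']).as_matrix()
    Dw=D@T[:3,:3].T@Rt.T; o=Rt@T[:3,3]+s['tcp_pos']
    W=o+Dw*d[...,None]; W[d==0]=np.nan
    return W,o,Dw
def go(xyz,yaw):
    "shift (cm, tool axes) and turn (deg rotvec) to reach tool-down pose with tool x at yaw (deg)"
    s=r.read_state();R0=Ro.from_rotvec(s['tool_rot'])
    R1=Ro.from_euler('z',yaw,degrees=True)*Ro.from_euler('x',180,degrees=True)
    print('turn',np.degrees((R0.inv()*R1).as_rotvec()).round(1),'shift',(100*R0.inv().apply(np.array(xyz)-s['tcp_pos'])).round(2),'now',s['tcp_pos'].round(4),'t',s['time_s'],'q6',s['q'][5].round(2))
E
python3 -c "
from h import *
go([.52,-.19,.33],4)"
```

```text
turn [-0.1 -0.  14.8] shift [ 43.11 -20.26  -9.14] now [ 0.177  -0.5205  0.2382] t 0.1 q6 -0.22
```

>>> drive_tool([
  [[0,0,3,5,-2,-9,1],[0,0,6,10.5,-5,-9,1],[0,0,9,16,-7.5,-9,1],[0,0,12,21.5,-10,-9,1],[0,0,14.8,27,-12.7,-9,1],[0,0,14.8,32.5,-15.3,-9,1],[0,0,14.8,38,-18,-9,1],[0,0,14.8,43,-20.3,-9,1]],
])

```text
time_s: 1.1
tcp_pos: [0.5115, -0.1964, 0.3286]
tool_rot: [-3.14, -0.109, 0.001]
force: [0.6, -0.6, 0.9]
grip_width: 1.0
grip_force: 0.0
```

>>> drive_tool([
  [[0,0,0,0,0,0,1],[0,0,0,0,0,0,1],[0,0,0,0,0,0,1]],
])

```text
time_s: 1.48
tcp_pos: [0.5096, -0.1992, 0.3287]
tool_rot: [3.14, 0.106, -0.0]
force: [-0.6, -0.2, 0.2]
grip_width: 1.001
grip_force: 0.0
```

```bash
python3 - <<'E'
from h import *
p,d,s=cap('wrist','w1');W,o,D=wcloud(d,s);np.savez('w1',p=p,W=W)
go([.55,.10,.33],4)
E
```

```text
turn [ 0.   0.  -0.1] shift [  6.04 -29.58  -0.12] now [ 0.5096 -0.1992  0.3288] t 1.525 q6 0.91
```

View pics/w1.png

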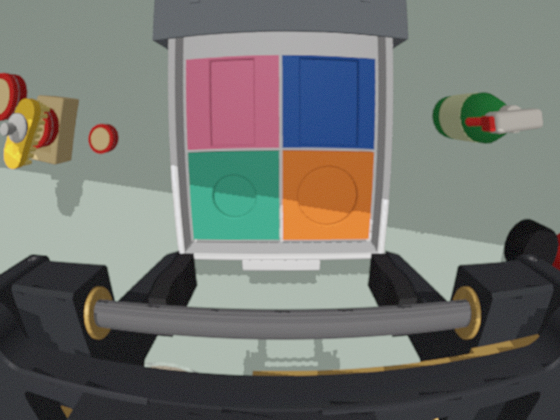

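The wrist view shows pink (234,103), blue (329,103), green (235,196) and orange (328,196) with their recesses clearly visible. The pile is at the left, around (40,130). Next I'll measure the trays and move over the pile.

```bash
python3 - <<'E'
from h import *
z=np.load('w1.npz');p=z['p'];W=z['W'];hsv=cv2.cvtColor(p,cv2.COLOR_RGB2HSV);H,s,V=[hsv[...,i].astype(int) for i in range(3)]
k=np.zeros(H.shape,bool);k[50:245,183:380]=1
C={}
for n,u,v in(('pink',200,103),('blue',295,103),('green',205,170),('orange',295,170)):
    m=((abs(H-H[v,u])<8)&(s>80)&k).astype(np.uint8)
    _,l,st,c=cv2.connectedComponentsWithStats(m);i=1+st[1:,4].argmax();m=cv2.morphologyEx((l==i).astype(np.uint8),cv2.MORPH_OPEN,np.ones((5,5)))
    m=cv2.morphologyEx(m,cv2.MORPH_CLOSE,np.ones((15,15)))
    P=W[m>0];P=P[~np.isnan(P[:,0])];rc=cv2.minAreaRect(P[:,:2].astype(np.float32))
    cc=c[i].astype(int);F=W[cc[1]-8:cc[1]+8,cc[0]-8:cc[0]+8,2]
    C[n]=np.array(rc[0]);print(n,P.mean(0).round(4),'rect',np.round(rc[0],4),np.round(rc[1],4),rc[2],'floor',np.nanmedian(F).round(4),'rim',np.nanmedian(P[:,2]).round(4))
d=C['pink']-C['green']+C['blue']-C['orange'];e=C['pink']-C['blue']+C['green']-C['orange']
print(np.degrees(np.arctan2(d[1],d[0])),np.degrees(np.arctan2(-e[0],e[1])),sum(C.values())/4)
print('table',np.nanmedian(W[180:230,130:160,2]))
E
```

```text
pink [ 0.6063 -0.124   0.0227] rect [ 0.6065 -0.1233] [0.1283 0.1282] 3.851534605026245 floor 0.0182 rim 0.0251
blue [ 0.6159 -0.2568  0.0215] rect [ 0.6163 -0.2574] [0.1289 0.1273] 3.9706854820251465 floor 0.0182 rim 0.0192
green [ 0.4746 -0.1338  0.0249] rect [ 0.4727 -0.1322] [0.13   0.1283] 3.764369487762451 floor 0.0184 rim 0.0261
orange [ 0.4839 -0.2659  0.0236] rect [ 0.4823 -0.2685] [0.1316 0.134 ] 4.018311500549316 floor 0.0182 rim 0.0256
4.26145330022107 4.089336750397621 [ 0.54442541 -0.19536525]
table 0.00041624054351588335
```

>>> drive_tool([
  [[0,0,0,1,-5,0,1],[0,0,0,2,-10,0,1],[0,0,0,3,-15,0,1],[0,0,0,4,-20,0,1],[0,0,0,5,-25,0,1],[0,0,0,6,-31,0,1],[0,0,0,6,-36,0,1],[0,0,0,6,-36,0,1]],
])

```text
time_s: 2.52
tcp_pos: [0.5448, 0.1669, 0.3288]
tool_rot: [-3.139, -0.113, -0.0]
force: [0.5, -0.2, -0.4]
grip_width: 1.001
grip_force: 0.0
```

>>> drive_tool([
  [[0,0,0,0,0,0,1],[0,0,0,0,0,0,1],[0,0,0,0,0,0,1]],
])

```text
time_s: 2.9
tcp_pos: [0.5454, 0.164, 0.3288]
tool_rot: [3.14, 0.106, 0.0]
force: [-0.1, -0.4, 0.6]
grip_width: 0.999
grip_force: 0.0
```

```bash
python3 - <<'E'
from h import *
p,d,s=cap('wrist','w2');W,o,D=wcloud(d,s);np.savez('w2',p=p,W=W,o=o,D=D)
print(s['tcp_pos'],o)
E
```

```text
[0.54541857 0.16398765 0.32881907] [0.61486786 0.16818273 0.47507392]
```

View pics/w2.png

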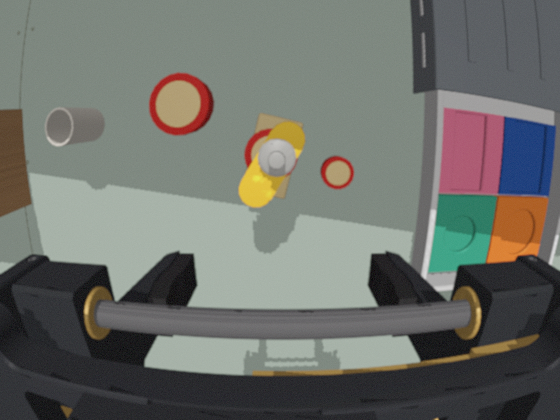

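The wrist view shows the knob at (277,158) and the brush from (252,190) to (290,138). The tin's rim is at (262,150) and the soap at (277,155). The spare tins are at (181,104) and (337,172), the pipe at (75,125).

```bash
cat >> h.py <<'E'
def plug_brush(p,W,o,D,box):
    u0,u1,v0,v1=box;hsv=cv2.cvtColor(p,cv2.COLOR_RGB2HSV);H,s,V=[hsv[...,i].astype(int) for i in range(3)]
    k=np.zeros(H.shape,bool);k[v0:v1,u0:u1]=1
    out={}
    for n,m,z in(('disc',k&(W[...,2]>.119)&(s<60),.128),('knob',k&(W[...,2]>.138),.15),('brush',k&(W[...,2]>.107),.116)):
        m=cv2.morphologyEx(m.astype(np.uint8),cv2.MORPH_OPEN,np.ones((3,3)))
        X=o+D*((z-o[2])/D[...,2])[...,None]
        cs,_=cv2.findContours(m,cv2.RETR_EXTERNAL,cv2.CHAIN_APPROX_NONE)
        if not cs: continue
        c=max(cs,key=cv2.contourArea)[:,0]; P=X[c[:,1],c[:,0],:2].astype(np.float32)
        print(n,'ctr',c.mean(0).round(),'circ',np.round(cv2.minEnclosingCircle(P)[0],4),round(cv2.minEnclosingCircle(P)[1],4),'rect',np.round(cv2.minAreaRect(P)[0],4),np.round(cv2.minAreaRect(P)[1],4),round(cv2.minAreaRect(P)[2],1),'z',np.nanmedian(W[...,2][m>0]).round(4))
E
python3 - <<'E'
from h import *
z=np.load('w2.npz');plug_brush(z['p'],z['W'],z['o'],z['D'],(225,320,105,215))
E
```

```text
disc ctr [276. 157.] circ [0.5789 0.1717] 0.0204 rect [0.579  0.1718] [0.0389 0.0396] 3.8 z 0.1275
knob ctr [277. 160.] circ [0.5786 0.1713] 0.0093 rect [0.5788 0.1714] [0.0172 0.017 ] 3.8 z 0.1501
brush ctr [272. 164.] circ [0.569  0.1776] 0.053 rect [0.5684 0.1764] [0.0423 0.1058] 62.5 z 0.1168
```

```bash
python3 -c "
from h import *
go([.5788,.1714,.170],4.1)"
```

```text
turn [ 0.  -0.  -0.2] shift [ 3.38 -0.49 15.88] now [0.5454 0.1642 0.3288] t 2.95 q6 1.59
```

>>> drive_tool([
  [[0,0,0,1.7,-0.25,5,0.3],[0,0,0,3.38,-0.49,10,0.3],[0,0,0,3.38,-0.49,15.8,0.3],[0,0,0,3.38,-0.49,17.5,0.3],[0,0,0,3.38,-0.49,17.5,0.3],[0,0,0,3.38,-0.49,17.5,0.3],[0,0,0,3.38,-0.49,17.5,0.3]],
])

```text
time_s: 3.82
tcp_pos: [0.5791, 0.1723, 0.1551]
tool_rot: [-3.14, -0.109, -0.004]
force: [-0.2, -0.5, -0.3]
grip_width: 0.653
grip_force: 0.0
```

```bash
python3 -c "
from h import *
go([.5788,.1714,.131],4.1)"
```

```text
turn [-0.  -0.1 -0.1] shift [-0.04  0.09  2.41] now [0.5791 0.1723 0.1551] t 3.825 q6 1.59
```

>>> drive_tool([
  [[0,0,0,0,0.1,1,0.3],[0,0,0,0,0.1,2,0.3],[0,0,0,0,0.1,2.4,0.3],[0,0,0,0,0.1,2.4,0.3],[0,0,0,0,0.1,2.4,-0.3],[0,0,0,0,0.1,2.4,-0.8],[0,0,0,0,0.1,2.4,-1],[0,0,0,0,0.1,2.4,-1]],
])

```text
time_s: 4.82
tcp_pos: [0.5787, 0.1714, 0.1298]
tool_rot: [-3.14, -0.109, -0.0]
force: [0.2, 1.6, 0.7]
grip_width: 0.222
grip_force: 0.7
```

>>> drive_tool([
  [[0,0,0,0,0,0,-1],[0,0,0,0,0,0,-1],[0,0,0,0,0,-0.5,-1],[0,0,0,0,0,-2,-1],[0,0,0,0,0,-4,-1],[0,0,0,0,0,-6,-1],[0,0,0,0,0,-6,-1]],
])

```text
time_s: 5.7
tcp_pos: [0.5793, 0.1714, 0.1919]
tool_rot: [-3.139, -0.109, -0.006]
force: [-0.5, 0.3, -1.3]
grip_width: 0.193
grip_force: 30.0
```

```bash
python3 - <<'E'
from h import *
p,d,s=cap('wrist','w3');W,o,D=wcloud(d,s);np.savez('w3',p=p,W=W,o=o,D=D)
print(s['grip_width'],s['grip_force']);go([.4733,-.1326,.19],4.1)
E
```

```text
0.19332311475964825 29.99789535999298
turn [-0.  -0.1 -0.1] shift [-12.64  29.59   0.03] now [0.5788 0.1714 0.1905] t 5.75 q6 1.59
```

View pics/w3.png

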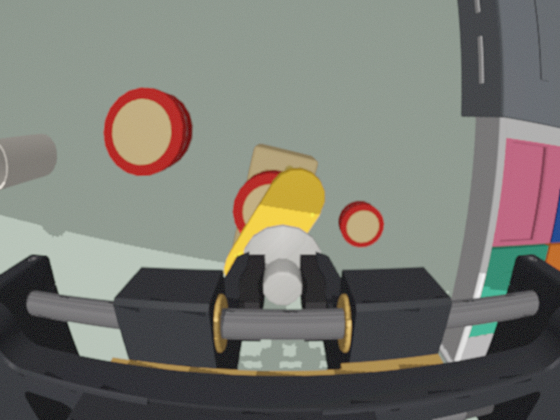

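The plug is held at (282,275), upright, and the brush stayed in place. Carrying it to green.

>>> drive_tool([
  [[0,0,0,-1,2.5,-0.5,-1],[0,0,0,-3,7,-0.5,-1],[0,0,0,-5,11.7,0,-1],[0,0,0,-7,16.4,0,-1],[0,0,0,-9,21,0,-1],[0,0,0,-11,25.7,0,-1],[0,0,0,-12.3,28.7,0,-1],[0,0,0,-12.6,29.6,0,-1]],
])

```text
time_s: 6.75
tcp_pos: [0.4728, -0.1339, 0.1892]
tool_rot: [-3.139, -0.105, 0.002]
force: [0.8, -0.2, -0.7]
grip_width: 0.192
grip_force: 30.0
```

>>> drive_tool([
  [[0,0,0,0,0,0,-1],[0,0,0,0,0,2,-1],[0,0,0,0,0,5,-1],[0,0,0,0,0,8,-1],[0,0,0,0,0,10,-1],[0,0,0,0,0,10,-1]],
])

```text
time_s: 7.5
tcp_pos: [0.4732, -0.1312, 0.0887]
tool_rot: [-3.138, -0.112, 0.004]
force: [1.4, 0.3, -0.7]
grip_width: 0.191
grip_force: 30.0
```

```bash
python3 -c "
from h import *
go([.4733,-.1326,.032],4.1)"
```

```text
turn [-0.1  0.1 -0. ] shift [0.01 0.15 5.67] now [ 0.4732 -0.1312  0.0887] t 7.5 q6 0.99
```

>>> drive_tool([
  [[0,0,0,0,0.1,2,-1],[0,0,0,0,0.1,4,-1],[0,0,0,0,0.1,4.8,-1],[0,0,0,0,0.1,5.2,-1],[0,0,0,0,0.1,5.4,-1],[0,0,0,0,0.1,5.5,-1],[0,0,0,0,0.1,5.5,-1]],
])

```text
time_s: 8.38
tcp_pos: [0.4737, -0.1337, 0.035]
tool_rot: [3.139, 0.109, 0.001]
force: [-0.2, -0.4, -0.5]
grip_width: 0.193
grip_force: 30.0
```

>>> drive_tool([
  [[0,0,0,0,0,0.1,-1],[0,0,0,0,0,0.2,-1],[0,0,0,0,0,0.3,-1],[0,0,0,0,0,0.3,-1]],
])

```text
time_s: 8.88
tcp_pos: [0.4736, -0.1337, 0.0318]
tool_rot: [-3.14, -0.109, -0.0]
force: [-0.1, 0.6, 0.8]
grip_width: 0.191
grip_force: 30.0
```

>>> drive_tool([
  [[0,0,0,0,0,0.05,-1],[0,0,0,0,0,0.1,-1],[0,0,0,0,0,0.15,-1],[0,0,0,0,0,0.15,-1]],
])

```text
time_s: 9.38
tcp_pos: [0.4738, -0.1336, 0.0315]
tool_rot: [3.139, 0.109, 0.002]
force: [-3.7, 3.7, 16.9]
grip_width: 0.19
grip_force: 30.0
```

Contact at the recess floor, so I'll open gently and lift.

>>> drive_tool([
  [[0,0,0,0,0,-0.05,-0.6],[0,0,0,0,0,-0.05,-0.3],[0,0,0,0,0,-0.05,0],[0,0,0,0,0,-1,0],[0,0,0,0,0,-4,0],[0,0,0,0,0,-9,0],[0,0,0,0,0,-14,0],[0,0,0,0,0,-20,0]],
])

```text
time_s: 10.38
tcp_pos: [0.473, -0.1334, 0.2322]
tool_rot: [-3.139, -0.109, 0.001]
force: [0.2, -0.5, -0.1]
grip_width: 0.502
grip_force: 0.0
```

```bash
python3 - <<'E'
from h import *
go([.5687,.177,.23],-27.5)
go([.5687,.177,.23],152.5)
E
```

```text
turn [-0.   0.1 31.5] shift [ 11.7  -30.3    0.22] now [ 0.473  -0.1334  0.2322] t 10.375 q6 0.99
turn [-1.000e-01 -0.000e+00 -1.485e+02] shift [ 11.7  -30.3    0.22] now [ 0.473  -0.1334  0.2322] t 10.375 q6 0.99
```

>>> drive_tool([
  [[0,0,4,1.2,-4.5,-1,0.4],[0,0,8,2.4,-9,-2,0.4],[0,0,12,3.6,-13.5,-3,0.4],[0,0,16,4.8,-18,-4,0.4],[0,0,20,6,-22.5,-5,0.4],[0,0,25,7.2,-27,-6,0.4],[0,0,30,8.5,-31,-6,0.4],[0,0,31.5,8.7,-32,-6,0.4]],
])

```text
time_s: 11.38
tcp_pos: [0.538, 0.1937, 0.2905]
tool_rot: [-3.052, 0.746, 0.0]
force: [-0.1, -0.7, 0.1]
grip_width: 0.7
grip_force: 0.0
```

>>> drive_tool([
  [[0,0,0,0,0,0,0.4],[0,0,0,0,0,0,0.4],[0,0,0,0,0,0,0.4]],
])

```text
time_s: 11.75
tcp_pos: [0.5381, 0.1909, 0.2905]
tool_rot: [-3.051, 0.748, -0.0]
force: [0.2, 0.2, 0.0]
grip_width: 0.702
grip_force: 0.0
```

```bash
python3 - <<'E'
from h import *
p,d,s=cap('wrist','w4');W,o,D=wcloud(d,s);np.savez('w4',p=p,W=W,o=o,D=D)
plug_brush(p,W,o,D,(150,400,50,240));go([.5687,.177,.15],-27.5)
E
```

```text
brush ctr [279. 159.] circ [0.569  0.1768] 0.0531 rect [0.5694 0.1776] [0.0393 0.1058] 62.9 z 0.1163
turn [-0.  -0.  -0.1] shift [ 3.35 -0.18 14.05] now [0.5382 0.191  0.2905] t 11.8 q6 2.19
```

View pics/w4.png

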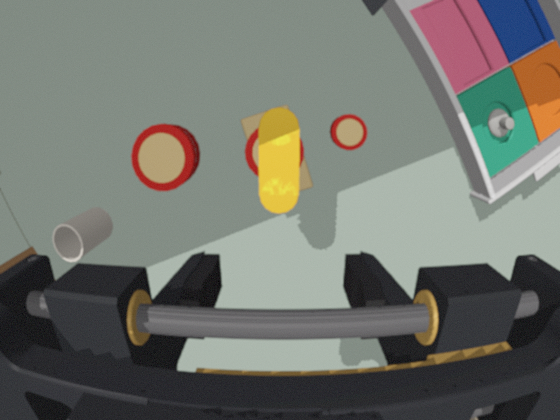

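The plug stands in its green recess at (500,123). The brush is at (279,160), aligned with the tool.

>>> drive_tool([
  [[0,0,0,1.2,0,5,0.4],[0,0,0,2.4,-0.1,10,0.4],[0,0,0,3.4,-0.15,14,0.4],[0,0,0,3.4,-0.15,16,0.4],[0,0,0,3.4,-0.15,16,0.4],[0,0,0,3.4,-0.15,16,0.4]],
])

```text
time_s: 12.55
tcp_pos: [0.5695, 0.1771, 0.1315]
tool_rot: [-3.051, 0.747, -0.003]
force: [0.0, -0.7, 0.9]
grip_width: 0.701
grip_force: 0.0
```

```bash
python3 -c "
from h import *
go([.569,.177,.093],-27.3)"
```

```text
turn [-0.1 -0.1 -0.2] shift [-0.05  0.04  3.85] now [0.5695 0.1771 0.1315] t 12.55 q6 2.15
```

>>> drive_tool([
  [[0,0,0,0,0,1.5,0.4],[0,0,0,0,0,3,0.4],[0,0,0,0,0,3.8,0.4],[0,0,0,0,0,3.8,0.3],[0,0,0,0,0,3.8,0.1],[0,0,0,0,0,3.8,0],[0,0,0,0,0,3.8,-0.1],[0,0,0,0,0,3.8,-0.3]],
])

```text
time_s: 13.55
tcp_pos: [0.5692, 0.1773, 0.0926]
tool_rot: [-3.051, 0.747, -0.001]
force: [0.5, 0.7, 2.2]
grip_width: 0.448
grip_force: 30.0
```

>>> drive_tool([
  [[0,0,0,0,0,0,-0.6],[0,0,0,0,0,0,-1],[0,0,0,0,0,0,-1],[0,0,0,0,0,-0.5,-1],[0,0,0,0,0,-2,-1],[0,0,0,0,0,-5,-1],[0,0,0,0,0,-9,-1],[0,0,0,0,0,-9,-1]],
])

```text
time_s: 14.55
tcp_pos: [0.5701, 0.1773, 0.1859]
tool_rot: [-3.049, 0.747, -0.01]
force: [0.4, 0.7, -2.0]
grip_width: 0.449
grip_force: 30.0
```

```bash
python3 -c "
from h import *
go([.6069,-.1228,.18],4.1)"
```

```text
turn [ -0.1  -0.4 -31.6] shift [17.12 24.92  0.59] now [0.5701 0.1773 0.1859] t 14.55 q6 2.15
```

>>> drive_tool([
  [[0,0,-2,1.5,2,0,-1],[0,0,-6,4,6,0,-1],[0,0,-11,6.5,9.5,0,-1],[0,0,-16,9,13,0,-1],[0,0,-21,11.5,16.7,0,-1],[0,0,-26,14,20.3,0,-1],[0,0,-30,16.3,23.7,0,-1],[0,0,-31.5,17.1,24.9,0,-1]],
])

```text
time_s: 15.55
tcp_pos: [0.6052, -0.1249, 0.1811]
tool_rot: [-3.139, -0.107, 0.003]
force: [0.1, 0.5, -0.6]
grip_width: 0.45
grip_force: 30.0
```

>>> drive_tool([
  [[0,0,0,0,0,0,-1],[0,0,0,0,0,0,-1],[0,0,0,0,0,3,-1],[0,0,0,0,0,6,-1],[0,0,0,0,0,8.5,-1],[0,0,0,0,0,8.5,-1],[0,0,0,0,0,8.5,-1]],
])

```text
time_s: 16.42
tcp_pos: [0.6061, -0.1223, 0.0984]
tool_rot: [3.139, 0.11, 0.002]
force: [0.8, -0.1, -1.0]
grip_width: 0.451
grip_force: 30.0
```

```bash
python3 -c "
from h import *
go([.6069,-.1228,.034],4.1)"
```

```text
turn [ 0.  -0.1 -0.1] shift [0.06 0.06 6.44] now [ 0.6061 -0.1223  0.0984] t 16.425 q6 1.11
```

>>> drive_tool([
  [[0,0,0,0.1,0,2,-1],[0,0,0,0.1,0,4,-1],[0,0,0,0.1,0,5.4,-1],[0,0,0,0.1,0,5.8,-1],[0,0,0,0.1,0,6.1,-1],[0,0,0,0.1,0,6.3,-1],[0,0,0,0.1,0,6.3,-1]],
])

```text
time_s: 17.3
tcp_pos: [0.6067, -0.1226, 0.0345]
tool_rot: [3.14, 0.109, 0.001]
force: [-0.5, 0.1, -1.5]
grip_width: 0.445
grip_force: 30.0
```

>>> drive_tool([
  [[0,0,0,0,0,0.05,-1],[0,0,0,0,0,0.1,-1],[0,0,0,0,0,0.15,-1],[0,0,0,0,0,0.15,-1]],
])

```text
time_s: 17.8
tcp_pos: [0.6066, -0.1225, 0.0327]
tool_rot: [-3.14, -0.109, 0.0]
force: [0.1, -0.2, -1.2]
grip_width: 0.449
grip_force: 30.0
```

>>> drive_tool([
  [[0,0,0,0,0,0.05,-1],[0,0,0,0,0,0.1,-1],[0,0,0,0,0,0.12,-1],[0,0,0,0,0,0.12,-1]],
])

```text
time_s: 18.3
tcp_pos: [0.6067, -0.1225, 0.0326]
tool_rot: [3.139, 0.109, 0.001]
force: [-3.3, 1.5, 7.1]
grip_width: 0.445
grip_force: 30.0
```

>>> drive_tool([
  [[0,0,0,0,0,0,0],[0,0,0,0,0,0,0.2],[0,0,0,0,0,0,0.3],[0,0,0,0,0,-1,0.3],[0,0,0,0,0,-4,0.3],[0,0,0,0,0,-9,0.3],[0,0,0,0,0,-15,0.3],[0,0,0,0,0,-21,1]],
])

```text
time_s: 19.3
tcp_pos: [0.6063, -0.1224, 0.2443]
tool_rot: [3.139, 0.109, 0.001]
force: [0.7, -0.9, 0.0]
grip_width: 0.739
grip_force: 0.0
```

```bash
python3 -c "
from h import *
go([.52,.15,.31],-15)"
```

```text
turn [ 0. -0. 19.] shift [ -6.71 -27.77  -6.58] now [ 0.6063 -0.1224  0.2443] t 19.3 q6 1.11
```

>>> drive_tool([
  [[0,0,2,-1,-4,-1,1],[0,0,5,-2,-8,-2,1],[0,0,8,-3,-13,-3,1],[0,0,11,-4,-18,-4,1],[0,0,14,-5,-22.5,-5,1],[0,0,17,-6,-26.5,-6,1],[0,0,19,-6.7,-27.8,-6.6,1],[0,0,19,-6.7,-27.8,-6.6,1]],
])

```text
time_s: 20.3
tcp_pos: [0.5201, 0.1508, 0.3086]
tool_rot: [-3.115, 0.407, -0.003]
force: [-0.2, -0.5, -0.2]
grip_width: 1.0
grip_force: 0.0
```

>>> drive_tool([
  [[0,0,0,0,0,0,1],[0,0,0,0,0,0,1],[0,0,0,0,0,0,1]],
])

```text
time_s: 20.68
tcp_pos: [0.5207, 0.1496, 0.3073]
tool_rot: [3.114, -0.412, -0.001]
force: [0.3, -0.1, -0.1]
grip_width: 1.004
grip_force: 0.0
```

```bash
cat >> h.py <<'E'
def obj(n,p,W,o,D,box,lo,hi,z):
    u0,u1,v0,v1=box;k=np.zeros(p.shape[:2],bool);k[v0:v1,u0:u1]=1
    m=cv2.morphologyEx((k&(W[...,2]>lo)&(W[...,2]<hi)).astype(np.uint8),cv2.MORPH_OPEN,np.ones((3,3)))
    X=o+D*((z-o[2])/D[...,2])[...,None]
    for c in cv2.findContours(m,cv2.RETR_EXTERNAL,cv2.CHAIN_APPROX_NONE)[0]:
        if cv2.contourArea(c)<60: continue
        c=c[:,0];P=X[c[:,1],c[:,0],:2].astype(np.float32);a=cv2.minAreaRect(P);b=cv2.minEnclosingCircle(P)
        print(n,'px',c.mean(0).round(),'circ',np.round(b[0],4),round(b[1],4),'rect',np.round(a[0],4),np.round(a[1],4),round(a[2],1))
E
python3 - <<'E'
from h import *
p,d,s=cap('wrist','w5');W,o,D=wcloud(d,s);np.savez('w5',p=p,W=W,o=o,D=D)
obj('tin',p,W,o,D,(100,460,20,240),.066,.095,.078)
obj('soap+',p,W,o,D,(100,460,20,240),.036,.095,.048)
go([.565,.165,.15],-15)
E
```

```text
tin px [245. 144.] circ [0.5763 0.1795] 0.0334 rect [0.5761 0.1791] [0.0648 0.0647] 24.9
soap+ px [248. 147.] circ [0.5718 0.1793] 0.0591 rect [0.573  0.1835] [0.0709 0.1053] 80.4
soap+ px [143. 129.] circ [0.6369 0.3078] 0.0439 rect [0.6368 0.3078] [0.0863 0.0842] 72.2
soap+ px [452.  70.] circ [ 0.6089 -0.1194] 0.0515 rect [ 0.6122 -0.1076] [0.0343 0.1028] 74.2
soap+ px [423. 125.] circ [ 0.5374 -0.0509] 0.1592 rect [ 0.5372 -0.0526] [0.3173 0.0375] 5.6
turn [ 0.  0. -0.] shift [ 3.89 -2.63 15.73] now [0.5207 0.1497 0.3073] t 20.725 q6 1.89
```

View pics/w5.png

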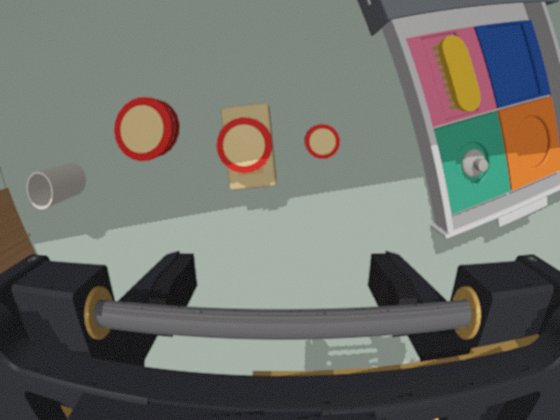

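The plug is in green at (478,162) and the brush in pink at (460,72), both seated. The tin is at (245,145) on the soap at (250,145), with the larger tin at (145,128) and the smaller at (322,141). Going for the tin.

```bash
python3 -c "
from h import *
go([.576,.179,.10],-10)"
```

```text
turn [ 0.  0. -5.] shift [ 4.59 -4.27 20.73] now [0.5207 0.1497 0.3073] t 20.725 q6 1.89
```

>>> drive_tool([
  [[0,0,-2,1.5,-1.4,5,1],[0,0,-4,3,-2.8,10,1],[0,0,-5,4.6,-4.3,14,1],[0,0,-5,4.6,-4.3,18,1],[0,0,-5,4.6,-4.3,20.2,1],[0,0,-5,4.6,-4.3,20.2,1],[0,0,-5,4.6,-4.3,20.2,1]],
])

```text
time_s: 21.6
tcp_pos: [0.5767, 0.1797, 0.1067]
tool_rot: [-3.129, 0.275, -0.003]
force: [-0.2, 0.6, 1.3]
grip_width: 1.0
grip_force: 0.0
```

```bash
python3 -c "
from h import *
go([.576,.179,.0595],-10)"
```

```text
turn [-0.  -0.1 -0. ] shift [-0.06  0.08  4.72] now [0.5767 0.1797 0.1067] t 21.6 q6 1.85
```

>>> drive_tool([
  [[0,0,0,0,0.05,1.5,1],[0,0,0,0,0.05,3,1],[0,0,0,0,0.05,4.2,1],[0,0,0,0,0.05,4.7,1],[0,0,0,0,0.05,4.7,1],[0,0,0,0,0.05,4.7,0.8],[0,0,0,0,0.05,4.7,0.65],[0,0,0,0,0.05,4.7,0.55]],
])

```text
time_s: 22.6
tcp_pos: [0.5761, 0.1793, 0.0588]
tool_rot: [-3.129, 0.274, -0.001]
force: [-0.6, 1.6, 1.0]
grip_width: 0.777
grip_force: 0.7
```

>>> drive_tool([
  [[0,0,0,0,0,0,0.3],[0,0,0,0,0,0,-0.5],[0,0,0,0,0,0,-1],[0,0,0,0,0,-0.5,-1],[0,0,0,0,0,-2,-1],[0,0,0,0,0,-6,-1],[0,0,0,0,0,-11,-1],[0,0,0,0,0,-11,-1]],
])

```text
time_s: 23.6
tcp_pos: [0.5774, 0.1794, 0.1732]
tool_rot: [-3.128, 0.274, -0.013]
force: [1.1, 0.1, -2.6]
grip_width: 0.741
grip_force: 30.0
```

```bash
python3 -c "
from h import *
go([.4831,-.2662,.17],4.1)"
```

```text
turn [ -0.1  -0.5 -14.1] shift [-1.54 45.52  0.21] now [0.5774 0.1794 0.1732] t 23.6 q6 1.85
```

>>> drive_tool([
  [[0,0,0,0,2.5,0,-1],[0,0,-1,-0.2,7,0,-1],[0,0,-3,-0.5,12,0,-1],[0,0,-5,-0.7,17,0,-1],[0,0,-7,-0.9,22,0,-1],[0,0,-9,-1.1,27,0,-1],[0,0,-11,-1.3,32,0,-1],[0,0,-13,-1.5,37,0,-1]],
])

```text
time_s: 24.6
tcp_pos: [0.4958, -0.1839, 0.1679]
tool_rot: [-3.14, -0.083, 0.002]
force: [0.7, -0.8, -1.3]
grip_width: 0.74
grip_force: 30.0
```

>>> drive_tool([
  [[0,0,-1,0,4.5,0,-1],[0,0,-1,0,7.5,0,-1],[0,0,-1,0,8.5,0,-1],[0,0,-1,0,8.5,0,-1],[0,0,-1,0,8.5,0,-1]],
])

```text
time_s: 25.22
tcp_pos: [0.5012, -0.2661, 0.1684]
tool_rot: [-3.139, -0.111, 0.001]
force: [0.6, -0.3, -1.4]
grip_width: 0.743
grip_force: 30.0
```

```bash
python3 -c "
from h import *
go([.4831,-.2662,.09],4.1)"
```

```text
turn [-0.   0.  -0.1] shift [-1.8  -0.11  7.84] now [ 0.5012 -0.2661  0.1684] t 25.225 q6 0.8
```

>>> drive_tool([
  [[0,0,0,-1,-0.1,1,-1],[0,0,0,-1.8,-0.1,4,-1],[0,0,0,-1.8,-0.1,7,-1],[0,0,0,-1.8,-0.1,9,-1],[0,0,0,-1.8,-0.1,9,-1],[0,0,0,-1.8,-0.1,9,-1]],
])

```text
time_s: 25.98
tcp_pos: [0.4837, -0.2674, 0.0795]
tool_rot: [3.139, 0.11, 0.002]
force: [0.5, 0.3, -0.8]
grip_width: 0.738
grip_force: 30.0
```

```bash
python3 -c "
from h import *
go([.4831,-.2662,.030],4.1)"
```

```text
turn [ 0.1 -0.1 -0.1] shift [-0.06 -0.13  4.95] now [ 0.4837 -0.2674  0.0795] t 25.975 q6 0.78
```

>>> drive_tool([
  [[0,0,0,0,-0.1,2,-1],[0,0,0,0,-0.1,3.8,-1],[0,0,0,0,-0.1,4.4,-1],[0,0,0,0,-0.1,4.7,-1],[0,0,0,0,-0.1,4.85,-1],[0,0,0,0,-0.1,4.85,-1]],
])

```text
time_s: 26.72
tcp_pos: [0.4833, -0.2668, 0.0305]
tool_rot: [3.139, 0.109, 0.001]
force: [0.3, 1.3, -1.8]
grip_width: 0.742
grip_force: 30.0
```

>>> drive_tool([
  [[0,0,0,0,0,0.05,-1],[0,0,0,0,0,0.1,-1],[0,0,0,0,0,0.1,-1]],
])

```text
time_s: 27.1
tcp_pos: [0.4831, -0.2666, 0.029]
tool_rot: [-3.14, -0.109, 0.0]
force: [0.8, 1.0, -1.2]
grip_width: 0.742
grip_force: 30.0
```

>>> drive_tool([
  [[0,0,0,0,0,0.05,-1],[0,0,0,0,0,0.08,-1],[0,0,0,0,0,0.08,-1]],
])

```text
time_s: 27.48
tcp_pos: [0.4832, -0.2667, 0.0288]
tool_rot: [3.139, 0.109, 0.0]
force: [-1.6, 1.4, 4.6]
grip_width: 0.745
grip_force: 30.0
```

>>> drive_tool([
  [[0,0,0,0,0,0,0.6],[0,0,0,0,0,0,0.8],[0,0,0,0,0,0,0.9],[0,0,0,0,0,-1,0.9],[0,0,0,0,0,-4,0.9],[0,0,0,0,0,-9,0.9],[0,0,0,0,0,-15,0.9],[0,0,0,0,0,-21,0.9]],
])

```text
time_s: 28.48
tcp_pos: [0.4828, -0.2663, 0.2409]
tool_rot: [3.139, 0.109, 0.001]
force: [1.0, -0.6, 0.1]
grip_width: 0.947
grip_force: 0.0
```

```bash
python3 -c "
from h import *
go([.52,.15,.27],-10)"
```

```text
turn [ 0. -0. 14.] shift [  6.6  -41.27  -2.92] now [ 0.4828 -0.2663  0.2409] t 28.475 q6 0.78
```

>>> drive_tool([
  [[0,0,1,0.7,-4,-0.5,0.9],[0,0,3,1.5,-9,-1,0.9],[0,0,5,2.3,-14.5,-1.5,0.9],[0,0,7,3.2,-20,-2,0.9],[0,0,9,4.1,-25.5,-2.5,0.9],[0,0,11,5,-31,-2.9,0.9],[0,0,13,5.9,-36.5,-2.9,0.9],[0,0,14,6.6,-41.3,-2.9,0.9]],
])

```text
time_s: 29.48
tcp_pos: [0.52, 0.152, 0.2681]
tool_rot: [-3.129, 0.275, -0.001]
force: [0.9, -1.0, -0.8]
grip_width: 0.952
grip_force: 0.0
```

>>> drive_tool([
  [[0,0,0,0,0,0,0.9],[0,0,0,0,0,0,0.9],[0,0,0,0,0,0,0.9]],
])

```text
time_s: 29.85
tcp_pos: [0.5203, 0.1489, 0.2675]
tool_rot: [3.129, -0.277, 0.0]
force: [-0.0, -0.3, -0.1]
grip_width: 0.945
grip_force: 0.0
```

```bash
python3 - <<'E'
from h import *
p,d,s=cap('wrist','w6');W,o,D=wcloud(d,s);np.savez('w6',p=p,W=W,o=o,D=D)
obj('soap',p,W,o,D,(100,460,20,240),.036,.095,.048)
go([.572,.172,.10],-10)
E
```

```text
soap px [248. 145.] circ [0.5714 0.1782] 0.0596 rect [0.5715 0.1788] [0.0605 0.1056] 80.1
soap px [134. 116.] circ [0.6366 0.3079] 0.0436 rect [0.6371 0.3078] [0.0852 0.0852] 77.5
soap px [437. 124.] circ [ 0.5528 -0.0468] 0.1436 rect [ 0.5533 -0.0512] [0.2866 0.035 ] 6.7
turn [ 0.  -0.  -0.1] shift [ 4.67 -3.19 16.75] now [0.5204 0.1488 0.2674] t 29.9 q6 1.81
```

View pics/w6.png

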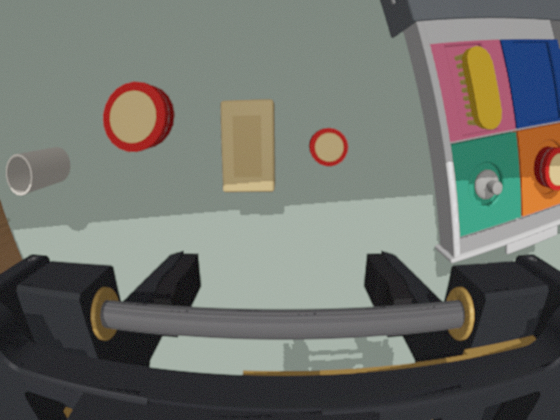

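The soap stands alone at (248,145), square to the tool. The tin sits in orange at (550,165), the brush in pink and the plug in green.

>>> drive_tool([
  [[0,0,0,1.5,-1.2,5,0.9],[0,0,0,3,-2.4,10,0.9],[0,0,0,4.5,-3.8,14,0.9],[0,0,0,4.5,-3.8,18,0.9],[0,0,0,4.5,-3.8,19.5,0.9],[0,0,0,4.5,-3.8,19.5,0.9],[0,0,0,4.5,-3.8,19.5,0.9]],
])

```text
time_s: 30.78
tcp_pos: [0.5721, 0.1793, 0.074]
tool_rot: [-3.129, 0.275, -0.005]
force: [0.1, -0.6, -0.5]
grip_width: 0.951
grip_force: 0.0
```

```bash
python3 -c "
from h import *
go([.5715,.1785,.020],-9.9)"
```

```text
turn [-0.  -0.2 -0.1] shift [-0.06  0.1   5.4 ] now [0.5721 0.1793 0.074 ] t 30.775 q6 1.85
```

>>> drive_tool([
  [[0,0,0,0,0.05,2,0.9],[0,0,0,0,0.05,4,0.9],[0,0,0,0,0.05,5.3,0.9],[0,0,0,0,0.05,5.3,0.9],[0,0,0,0,0.05,5.3,0.7],[0,0,0,0,0.05,5.3,0.5],[0,0,0,0,0.05,5.3,0.4],[0,0,0,0,0.05,5.3,0.2]],
])

```text
time_s: 31.78
tcp_pos: [0.5714, 0.1792, 0.0197]
tool_rot: [-3.129, 0.274, -0.001]
force: [-0.7, 0.9, 3.8]
grip_width: 0.678
grip_force: 30.0
```

>>> drive_tool([
  [[0,0,0,0,0,0,-0.5],[0,0,0,0,0,0,-1],[0,0,0,0,0,0,-1],[0,0,0,0,0,-0.5,-1],[0,0,0,0,0,-3,-1],[0,0,0,0,0,-8,-1],[0,0,0,0,0,-13,-1],[0,0,0,0,0,-14,-1]],
])

```text
time_s: 32.78
tcp_pos: [0.5719, 0.179, 0.1618]
tool_rot: [-3.129, 0.274, -0.007]
force: [0.2, -0.7, -3.9]
grip_width: 0.676
grip_force: 30.0
```

```bash
python3 -c "
from h import *
go([.6167,-.2564,.16],4.1)"
```

```text
turn [ -0.   -0.3 -14.1] shift [11.99 42.09  0.19] now [0.5719 0.179  0.1618] t 32.775 q6 1.85
```

>>> drive_tool([
  [[0,0,0,0.7,2.5,0,-1],[0,0,-1,2,7,0,-1],[0,0,-3,3.4,12,0,-1],[0,0,-5,4.8,17,0,-1],[0,0,-7,6.2,22,0,-1],[0,0,-9,7.7,27,0,-1],[0,0,-11,9.1,32,0,-1],[0,0,-13,10.5,37,0,-1]],
])

```text
time_s: 33.78
tcp_pos: [0.6093, -0.205, 0.1566]
tool_rot: [-3.138, -0.083, 0.006]
force: [1.4, -0.3, -3.3]
grip_width: 0.68
grip_force: 30.0
```

>>> drive_tool([
  [[0,0,-1,0.5,1,0,-1],[0,0,-1,1,3,0,-1],[0,0,-1,1,4,0,-1],[0,0,-1,1,4,0,-1],[0,0,-1,1,4,0,-1]],
])

```text
time_s: 34.4
tcp_pos: [0.6221, -0.242, 0.159]
tool_rot: [-3.139, -0.11, 0.001]
force: [-0.1, 0.4, -4.1]
grip_width: 0.675
grip_force: 30.0
```

```bash
python3 -c "
from h import *
go([.6167,-.2564,.09],4.1)"
```

```text
turn [-0.   0.  -0.1] shift [-0.63  1.4   6.9 ] now [ 0.6221 -0.242   0.159 ] t 34.4 q6 0.95
```

>>> drive_tool([
  [[0,0,0,-0.6,1,1,-1],[0,0,0,-0.6,1.4,4,-1],[0,0,0,-0.6,1.4,7,-1],[0,0,0,-0.6,1.4,8,-1],[0,0,0,-0.6,1.4,8,-1],[0,0,0,-0.6,1.4,8,-1]],
])

```text
time_s: 35.15
tcp_pos: [0.6177, -0.2577, 0.0806]
tool_rot: [3.138, 0.109, 0.003]
force: [0.6, -0.1, -3.2]
grip_width: 0.68
grip_force: 30.0
```

```bash
python3 -c "
from h import *
go([.6167,-.2564,.039],4.1)"
```

```text
turn [ 0.1 -0.1 -0.1] shift [-0.1  -0.15  4.16] now [ 0.6177 -0.2577  0.0806] t 35.15 q6 0.93
```

>>> drive_tool([
  [[0,0,0,-0.1,-0.1,1.5,-1],[0,0,0,-0.1,-0.1,3,-1],[0,0,0,-0.1,-0.1,3.6,-1],[0,0,0,-0.1,-0.1,3.9,-1],[0,0,0,-0.1,-0.1,4.1,-1],[0,0,0,-0.1,-0.1,4.1,-1]],
])

```text
time_s: 35.9
tcp_pos: [0.6163, -0.2565, 0.0384]
tool_rot: [3.14, 0.109, 0.0]
force: [0.6, 0.6, -3.9]
grip_width: 0.676
grip_force: 30.0
```

>>> drive_tool([
  [[0,0,0,0,0,0.05,-1],[0,0,0,0,0,0.1,-1],[0,0,0,0,0,0.1,-1]],
])

```text
time_s: 36.28
tcp_pos: [0.6163, -0.2565, 0.0377]
tool_rot: [3.139, 0.109, 0.001]
force: [-1.2, 0.7, -0.3]
grip_width: 0.679
grip_force: 30.0
```

The weight has come off the wrist, so contact is made. I'll open, lift and back away.

>>> drive_tool([
  [[0,0,0,0,0,0,0.45],[0,0,0,0,0,0,0.6],[0,0,0,0,0,0,0.75],[0,0,0,0,0,-1,0.75],[0,0,0,0,0,-4,0.75],[0,0,0,0,0,-9,0.75],[0,0,0,0,0,-15,0.75],[0,0,0,0,0,-21,0.75]],
])

```text
time_s: 37.28
tcp_pos: [0.6158, -0.2563, 0.2501]
tool_rot: [3.139, 0.109, 0.001]
force: [0.6, -0.5, 0.3]
grip_width: 0.876
grip_force: 0.0
```

>>> drive_tool([
  [[0,0,0,-3,-2,-2,0.75],[0,0,0,-6,-4,-4,0.75],[0,0,0,-9,-5,-6,0.75],[0,0,0,-10,-5.5,-8,0.75],[0,0,0,-10,-5.5,-8,0.75],[0,0,0,-10,-5.5,-8,0.75],[0,0,0,-10,-5.5,-8,0.75]],
])

```text
time_s: 38.15
tcp_pos: [0.5128, -0.2086, 0.3261]
tool_rot: [-3.139, -0.109, 0.003]
force: [-0.4, -0.1, 0.7]
grip_width: 0.878
grip_force: 0.0
```

```bash
python3 - <<'E'
from h import *
p,d,s=cap('wrist','w7');W,o,D=wcloud(d,s)
print(s['tcp_pos'],s['time_s'],s['force'])
box=(150,420,20,250)
obj('plug .048?',p,W,o,D,box,.046,.058,.052)
hsv=cv2.cvtColor(p,cv2.COLOR_RGB2HSV)
for n,c in(('green',(.4733,-.1326)),('pink',(.6069,-.1228)),('orange',(.4831,-.2662)),('blue',(.6167,-.2564))):
    k=(np.hypot(W[...,0]-c[0],W[...,1]-c[1])<.06)&(W[...,2]>.03);P=W[k]
    a=cv2.minAreaRect(P[:,:2].astype(np.float32));print(n,np.round(a[0],4),np.round(a[1],4),round(a[2],1),'top',np.percentile(P[:,2],[50,98]).round(4))
E
```

```text
[ 0.51281098 -0.20860051  0.32610599] 38.15 [-0.44816552 -0.11482949  0.66465767]
plug .048? px [225. 201.] circ [ 0.4742 -0.1347] 0.0096 rect [ 0.4745 -0.1345] [0.0182 0.0165] 1.7
plug .048? px [322. 201.] circ [ 0.4851 -0.2663] 0.0329 rect [ 0.4846 -0.2666] [0.0621 0.0638] 4.6
plug .048? px [220. 102.] circ [ 0.6054 -0.1206] 0.0534 rect [ 0.6055 -0.1227] [0.106 0.041] 3.4
green [ 0.4928 -0.1456] [0.0485 0.0768] 79.3 top [0.4118 0.434 ]
pink [ 0.6058 -0.1233] [0.1063 0.041 ] 3.5 top [0.0562 0.0578]
orange [ 0.4975 -0.2656] [0.0911 0.0644] 6.7 top [0.4145 0.4338]
blue [ 0.6162 -0.2567] [0.1061 0.0608] 4.5 top [0.0663 0.0681]
```

View pics/w7.png

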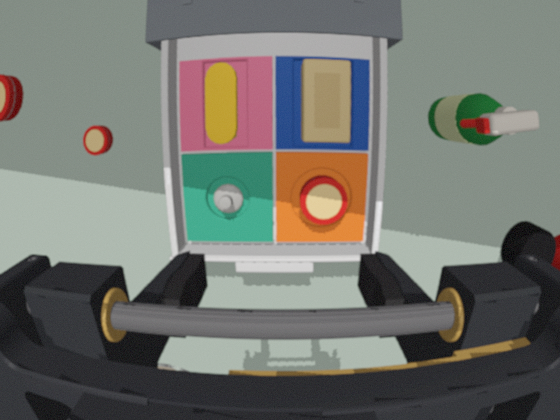

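All four things are centred in their recesses: plug (228,199), brush (220,103), tin (323,201) and soap (327,100). Their heights match resting on the recess floor, and the bottle is untouched, so I'm handing in.

```bash
python3 -c "
from cell import r
print(r.job_done())"
```

```text
the job is handed in; nothing more can be done
None
```

The plug, brush, tin and soap were moved in that order into the green, pink, orange and blue trays. The last picture shows all four seated upright and centred, with the bottle and pipe never touched, and the job was handed in at about 38 s.

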